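# Pop open the case with the blue glaze sample

### The job

Three small sample cases with clear lids stand on the bench, each with one glazed test tile inside. Press the orange push pad on the latch of the case that holds the blue tile, so that its sprung lid pops open by itself, and let the lid swing all the way up without touching it. Leave the other two cases shut.

Things in the scene. Friction and masses are not known exactly. Their poses are not given: they have to be found in the camera images.
- blue_pad_top (a point): Centre of the flat top of the orange push pad of the blue tile's case: 28 x 40 mm, 68 mm above the bench, 14 mm proud of a grey latch housing that juts 58 mm out of the case's front. x points level from here to the lid (front edge 38 mm away), y along that edge. Pressed straight down, it lets the lid go after 5 mm at about 4 N and stops at 8 mm, near 5 N; it springs back.
- blue_lid (a joint): Lid angle, rad, of the case with the blue tile: 0 shut, 1.75 fully open at its stop. The case, fixed to the bench, is 96 mm deep, 120 wide, 57 high. The lid (grey frame, clear pane, 96 x 120 mm, hinged along the back) is sprung: let go, it swings up and back by itself in about 1 s and stays. Hold a wide gripper with its long side along the lid's front edge, so that no part of it hangs over the lid.
- green_lid (a joint): Lid angle, rad, of the like case that holds the green tile: 0 shut; it must stay shut. The three cases stand side by side 0.15 to 0.3 m apart, in any order, each turned up to 0.3 rad.
- brown_lid (a joint): Lid angle, rad, of the like case that holds the brown tile: 0 shut; it must stay shut.

How it is judged:
By the outcome, as a careful person would: the job done as asked, in the order asked, and still so for the second after the job is handed in, with the robot touching nothing.
It also fails if it takes over 29 s, if anything falls off the work surface, if the arm or the gripper's body presses on something with over 40 N, if the wrist force passes 120 N, or if a joint passes its speed limit or range.

### The arm

A 6-joint arm with a two-finger parallel gripper is mounted at the origin on a cart in front of the work surface, level with it; the furniture and walls round the work are solid. World frame = base frame: x ahead of the robot, y to its left, z up, the work surface at z = 0. Lengths are in mm, angles in rad, forces in N, time in s.
With the tool pointing down it reaches from about 275 to 750 mm from the base axis. Payload 10.2 kg.
Tool frame: the origin (TCP) lies at the very end of the fingers, on their centre line; the grasp point (between the pads) lies 19 mm behind it; x points along the fingers, y is the direction in which the jaws open and shut, and the axes are right-handed (so a half turn about x gives the same grasp; the last joint's range is limited). The gripper opens to 85 mm and grips with 20 to 120 N. Pads are 22 mm wide; open, the fingers measure 114 mm over their backs; the gripper's body (76 mm by 85 mm) begins 54 mm behind the grasp point. The pads swing forward as they close: fully open they stand 13 mm farther back than shut.
Start: joints at [0.899, 0.313, 1.498, -0, 1.331, -0.223], TCP at [227.802, 473.009, 231.294] pointing down, gripper open.
Joint ranges: [-2.94, 2.94], [-0.97, 2.17], [0.19, 2.56], [-1.23, 4.37], [0.02, 3.11], [-2.88, 2.88]. Speed limits (rad/s): [2.39, 2.39, 3.01, 3.14, 3.14, 3.14].

### API

Orientations are given as a unit quaternion [w, x, y, z].
In Python, from rig import ctrl gives the robot as it stands. The module is installed in compiled form; this text tells all that it offers.
- The arm moves only by the tool move_arm, never from a script. Its argument "targets" is a list that holds one entry, the list of rows, each a list of 7 numbers: the opening, from 0 (shut) to 1 (fully open), then the shift along the tool's x, y, z each as a share of 150 mm, from -1 to 1, then the turn, a rotation vector about the tool's x, y, z each as a share of 60 degrees, from -1 to 1. A call has 1 to 5 rows; each row shifts and turns the commanded pose from where the row before left it, along the tool's axes as they then stand; what a row does not reach is not made up. A row lasts 1/10 s, in which the tool goes at most 50 mm and 8.59 degrees, less where a joint would pass 70% of its speed; a pose out of reach is approached as far as the arm can. A call with a number of a shift or a turn outside -1 to 1 is refused whole. A call with a gripper value outside its range is refused whole. The fingers move at their own pace and stop on an object; "force" is the grip in N (left out, the last holds). Time passes only in rows, so rows that do not move let the fingers close. It gives the time, the measured TCP pose, the force and the opening at its end, in the units of the state.
- ctrl.sense(): the state, without advancing time (a new reading comes with each control period).
- ctrl.capture(name): name is "scene" or "side" or "wrist"; returns the picture (384x512x3 uint8, red, green, blue); there is no depth.
- ctrl.calibration(name): a dict with "camera_matrix" (3x3 intrinsics, pixels), "extrinsics" (4x4, takes a point from world to camera coordinates); the wrist camera has in their place "tool_from_camera" (4x4, takes a point from camera to tool coordinates, whose origin is the TCP and whose axes are the tool frame's). Camera axes: x right, y down, z forward; pixel columns grow to the right and rows downward; lengths in mm; the calibration is good to about 2 mm. A picture is of the moment at which its call begins: read the wrist's pose just before it. calibration takes no time and is no camera call.
- ctrl.finish_job(): hands the job in, once; it reports no verdict.
Trained networks look in the newest picture that a camera, given by its name, has taken for a name from the list of things; names that differ only in an ending like _2 or _b are one class to them, and where a whole thing is asked for, a point or a joint stands for the part that bears it (a point fixed in the world has none). Each returns a list of dicts, best first, with "confidence" (0 to 1); they miss things now and then, are a little off and sometimes report something else, mostly with a low value. They report only what shows in the picture. A call takes as long as a camera call.
- ctrl.recognise(label, camera): "point" ([row, column] in pixels, amid what is visible of it).
- ctrl.cut_out(label, camera): "pixels" (384x512 bool, what is visible of it) and "point" ([row, column] in pixels, amid what is visible of it).
The state is a dict: "time_s": time; "joints": joint angles; "dq": joint speeds; "tau": joint torques, N m; "eef_pos": TCP position; "ee_rot": TCP orientation; "force": force on the tool from outside, world axes, zero at the start; "wrist_torque": the same for the moment, N m; "grip_width": opening from 0.0 (shut) to 1.0 (fully open).
Only numpy, scipy, OpenCV 4.12 (cv2) and the standard library are available. Lean on these libraries where they do the work, as an engineer would, in place of code of your own. Each camera call takes 0.05 s, during which the arm holds its last target.

## Working session

There is one attempt and no reset: what is moved stays moved. The work goes in short steps, Python scripts to look and compute and a tool call to move; the robot and the scene stay as the last step left them, time stands still between calls to the robot, and variables do not carry over. Pictures are saved under pics/ and viewed, and the job is handed in when it is done.

Besides the shell and the picture viewer there is one more tool, called after "Emit:" as name(argument=value, ...) on one line, values as JSON. move_arm: Moves the arm, as the interface text tells. Shift numbers are shares of 150 mm and turn numbers shares of 60 degrees, none past 1 either way. Its arguments: {"type":"object","properties":{"targets":{"type":"array","items":{"type":"array","items":{"type":"array","items":{"type":"number","minimum":-1,"maximum":1}}}},"force":{"type":"number"}},"required":["targets"]}

```bash
mkdir -p pics; cat > h.py <<'E'
from rig import ctrl
import numpy as np, cv2
from scipy.spatial.transform import Rotation as R
def cap(cam,fn):
    im=ctrl.capture(cam); cv2.imwrite('pics/'+fn,cv2.cvtColor(im,cv2.COLOR_RGB2BGR)); return im
def ray(cam,px,z):
    c=ctrl.calibration(cam);K=np.array(c['camera_matrix']);E=np.array(c['extrinsics'])
    d=E[:3,:3].T@np.linalg.inv(K)@[px[1],px[0],1.]; o=-E[:3,:3].T@E[:3,3]
    return o+d*(z-o[2])/d[2]
def proj(cam,P):
    c=ctrl.calibration(cam);K=np.array(c['camera_matrix']);E=np.array(c['extrinsics'])
    q=K@(E[:3,:3]@np.array(P)+E[:3,3]); return q[1]/q[2],q[0]/q[2]
E
python3 - <<'E'
from h import *
print(ctrl.sense())
for c in('scene','side'):
    cap(c,c+'1.png')
    for l in('blue_pad_top','blue_lid','green_lid','brown_lid'):
        try: print(c,l,[(np.round(d['point']),round(d['confidence'],2)) for d in ctrl.recognise(l,c)])
        except Exception as e: print(e)
E
```

```text
{'time_s': 0.0, 'joints': array([ 8.98610728e-01,  3.13473075e-01,  1.49845774e+00, -3.29767059e-06,
        1.33099105e+00, -2.23402789e-01]), 'dq': array([-0.0010535 , -0.00083394,  0.0005213 , -0.00065471,  0.00074159,
        0.00137781]), 'tau': array([ 6.40170420e-04, -4.12262571e+01, -2.59749752e+01, -1.27526141e-04,
        4.01807134e-03,  3.67183088e-05]), 'eef_pos': array([227.62700562, 472.79575728, 230.71549046]), 'ee_rot': array([ 0.68917686,  0.15691609,  0.68958177, -0.1577643 ]), 'force': array([-0.14664272,  0.37455886,  0.05572935]), 'wrist_torque': array([-0.04890599,  0.05275488,  0.02525032]), 'grip_width': 0.9992534611104231}
scene blue_pad_top [(array([277., 268.]), 0.63)]
scene blue_lid [(array([268., 296.]), 0.69)]
scene green_lid [(array([154., 231.]), 0.76)]
scene brown_lid [(array([198., 273.]), 0.86)]
side blue_pad_top [(array([167., 315.]), 0.65)]
side blue_lid [(array([169., 285.]), 0.85)]
side green_lid [(array([252., 232.]), 0.93)]
side brown_lid [(array([199., 247.]), 0.87)]
```

```bash
sleep 1; ls pics
```

```text
scene1.png
side1.png
```

View pics/scene1.png

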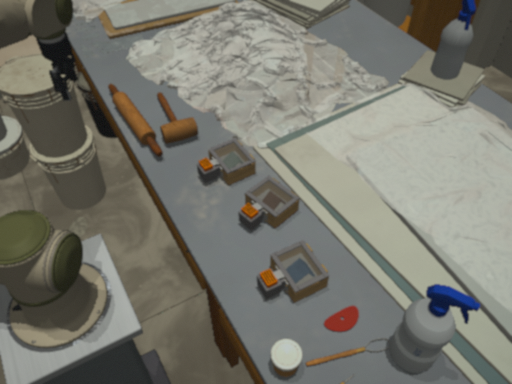

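View pics/side1.png

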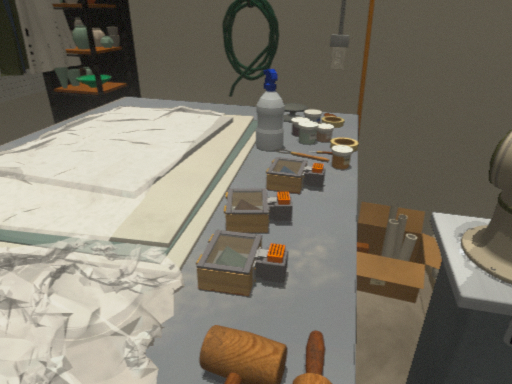

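Scene view: three cases at (row, col) about (160,232), (203,270) and (270,300), with orange pads on their left. The bottom one looks blue. Next I'll check the tile colours and measure the pads.

```bash
python3 - <<'E'
from h import *
for c in('scene','side'):
    bgr=cv2.imread(f'pics/{c}1.png'); hsv=cv2.cvtColor(bgr,cv2.COLOR_BGR2HSV)
    m=cv2.inRange(hsv,(5,190,120),(18,255,255))
    n,l,st,ce=cv2.connectedComponentsWithStats(m)
    for i in range(1,n):
        if st[i,4]>15: print(c,st[i],np.round(ce[i],1),np.round(ray(c,ce[i][::-1],66),1))
    box=(130,190,310,340) if c=='scene' else (140,190,300,330)
    r0,c0,r1,c1=box
    crop=bgr[r0:r1,c0:c1]; cv2.imwrite(f'pics/{c}z.png',cv2.resize(crop,None,fx=3.3,fy=3.3,interpolation=cv2.INTER_CUBIC)[:600])
im=cv2.imread('pics/scene1.png')
for r,cc in((160,235),(202,270),(271,302)): print(im[r-2:r+3,cc-2:cc+3].mean((0,1)).round())
for c in('scene','side'):
    e=np.array(ctrl.calibration(c)['extrinsics']);print(c,(-e[:3,:3].T@e[:3,3]).round())
E
```

```text
scene [401  18   8  12  33] [405.2  24. ] [1536.7  514.7   66. ]
scene [200 159  12  10  79] [205.2 163.7] [489.9 194.2  66. ]
scene [242 203  16  14 111] [249.1 209.9] [515.9 -21.6  66. ]
scene [261 270  16  16 153] [268.1 277.6] [ 453.7 -225.2   66. ]
side [96 47  9  4 21] [100.   48.4] [ 2646.9 -2423.2    66. ]
side [313 163  10   7  56] [317.7 166.4] [ 456.3 -215.6   66. ]
side [278 191  12  10 103] [283.2 195.8] [518.2 -16.4  66. ]
side [268 244  17  15 194] [276.  250.9] [492.2 200.9  66. ]
[89. 97. 90.]
[62. 71. 81.]
[87. 80. 70.]
scene [ 146. -714. 1017.]
side [397. 749. 473.]
```

View pics/scenez.png

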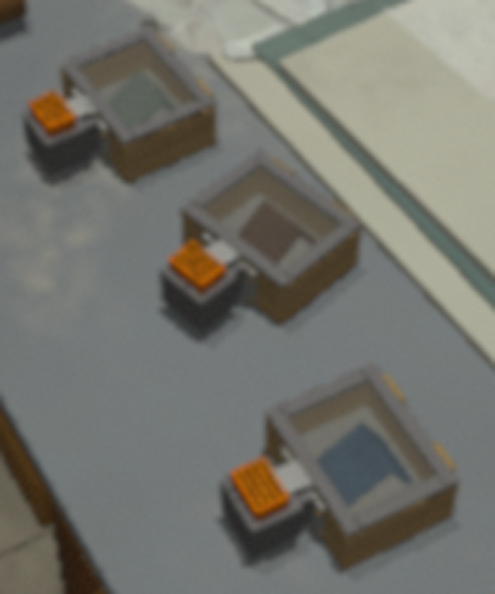

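View pics/sidez.png

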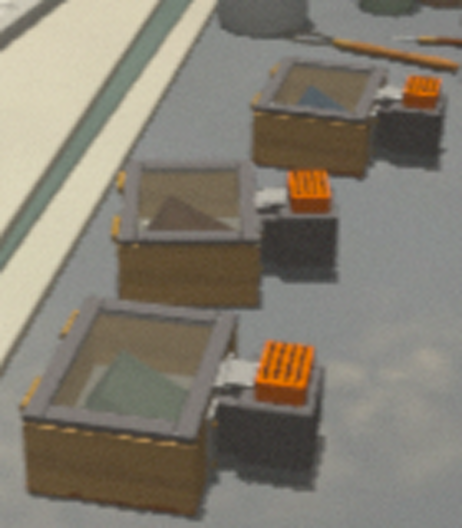

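The scene picture shows the blue tile clearly in the bottom case (row 270, col 300). Its pad triangulates to about (454,-221), and both cameras agree within 10 mm. Next: its yaw, and the first move.

```bash
cat >> h.py <<'E'
def plan(goal,yawx=None):
    # goal TCP pos; yawx: world heading of case x; tool x down, tool y along +-case y
    s=ctrl.sense(); q=s['ee_rot']; Rm=R.from_quat([q[1],q[2],q[3],q[0]])
    M=Rm.as_matrix(); print('t',round(s['time_s'],2),'pos',s['eef_pos'].round(1),'F',s['force'].round(2),'grip',round(s['grip_width'],2)); print(M.round(3))
    best=None
    for sg in(1,-1):
        y=sg*np.array([-np.sin(yawx),np.cos(yawx),0]); x=np.array([0,0,-1.]); z=np.cross(x,y)
        G=np.stack([x,y,z],1); rv=R.from_matrix(M.T@G).as_rotvec()
        print('sg',sg,'shift tool mm now',(M.T@(np.array(goal)-s['eef_pos'])).round(1),'rv deg',np.degrees(rv).round(2),'shift in goal frame',(G.T@(np.array(goal)-s['eef_pos'])).round(1))
E
python3 - <<'E'
from h import *
P=[ray('scene',(130+r/3.3,190+c/3.3),57) for c,r in((270,410),(372,368),(455,480),(340,520))]
P=np.array(P);print(P.round(1))
d=(P[1]+P[2]-P[0]-P[3])/2; w=(P[0]+P[1]-P[2]-P[3])/2
print(np.linalg.norm(d),np.linalg.norm(w),np.arctan2(d[1],d[0]),np.arctan2(-w[0],w[1]))
y1=np.arctan2(d[1],d[0]);y2=np.arctan2(-w[0],w[1]); y=(y1+y2)/2
c=P.mean(0); print('pad from lid',c-np.array([np.cos(y),np.sin(y),0])*(48+38))
print('bottle',ray('scene',(365,415),0),ray('side',(148,270),0))
print(np.array(ctrl.calibration('wrist')['tool_from_camera']).round(2))
plan([455,-221,200],y)
E
```

```text
[[ 498.8 -167.6   57. ]
 [ 586.8 -173.5   57. ]
 [ 584.  -286.8   57. ]
 [ 493.8 -273.    57. ]]
89.65091600030843 109.38492682225713 -0.11016238490308701 -0.03594901738319888
pad from lid [ 455.08701542 -218.9615401    57.        ]
bottle [ 643.49857874 -545.1965799     0.        ] [ 651.1208464  -496.17537713    0.        ]
[[   0.     -0.29    0.96 -142.8 ]
 [   1.     -0.     -0.     -0.61]
 [   0.      0.96    0.29  -73.87]
 [   0.      0.      0.      1.  ]]
t 0.5 pos [227.8 473.  231.3] F [-0.49 -0.13 -0.29] grip 1.0
[[-0.     0.434  0.901]
 [-0.     0.901 -0.434]
 [-1.    -0.     0.   ]]
sg 1 shift tool mm now [  31.3 -526.7  505.8] rv deg [-21.53  -0.     0.  ] shift in goal frame [  31.3 -675.6  277.3]
sg -1 shift tool mm now [  31.3 -526.7  505.8] rv deg [158.47   0.     0.  ] shift in goal frame [  31.3  675.6 -277.3]
```

Emit:
move_arm(targets=[[[0,0,-0.24,0.23,0,0,0],[0,0,-0.24,0.23,0,0,0],[0,0,-0.24,0.23,0,0,0],[0,0,-0.24,0.23,0,0,0],[0,0,-0.24,0.23,0,0,0]]])

```text
time_s: 1.0
eef_pos: [305.2, 234.3, 231.5]
ee_rot: [0.69, 0.157, 0.689, -0.157]
force: [1.4, 0.1, 0.3]
grip_width: 0.142
```

Emit:
move_arm(targets=[[[0,0,-0.24,0.23,0,0,0],[0,0,-0.24,0.23,0,0,0],[0,0,-0.24,0.23,0,0,0],[0,0,-0.24,0.23,0,0,0],[0,0,-0.24,0.23,0,0,0]]])

```text
time_s: 1.5
eef_pos: [382.6, -3.2, 231.6]
ee_rot: [0.69, 0.157, 0.689, -0.157]
force: [1.9, 0.6, -0.3]
grip_width: 0.001
```

Emit:
move_arm(targets=[[[0,0,-0.2,0.2,-0.12,0,0],[0,0,0,0,-0.12,0,0],[0,0,0,0,-0.12,0,0],[0,0,0,0,0,0,0]]])

```text
time_s: 1.9
eef_pos: [396.4, -41.3, 231.3]
ee_rot: [0.707, 0.025, 0.707, -0.025]
force: [-0.1, 0.3, 0.3]
grip_width: 0.001
```

```bash
python3 - <<'E'
from h import *
plan([455,-221,200],-0.07)
E
```

```text
t 1.9 pos [396.4 -41.3 231.3] F [-0.14  0.32  0.34] grip 0.0
[[-0.     0.071  0.997]
 [ 0.     0.997 -0.071]
 [-1.    -0.    -0.   ]]
sg 1 shift tool mm now [  31.3 -175.    71.2] rv deg [-0.08 -0.    0.  ] shift in goal frame [  31.3 -175.1   71. ]
sg -1 shift tool mm now [  31.3 -175.    71.2] rv deg [1.7992e+02 0.0000e+00 1.0000e-02] shift in goal frame [ 31.3 175.1 -71. ]
```

Emit:
move_arm(targets=[[[0,0,-0.29,0.08,0,0,0],[0,0,-0.29,0.08,0,0,0],[0,0,-0.29,0.08,0,0,0],[0,0,-0.29,0.08,0,0,0],[0,0,0,0,0,0,0]]])

```text
time_s: 2.4
eef_pos: [432.1, -221.9, 230.8]
ee_rot: [0.706, 0.028, 0.707, -0.028]
force: [-0.2, 0.1, -1.1]
grip_width: 0.003
```

```bash
cat > w.py <<'E'
from h import *
import sys
s=ctrl.sense(); im=cap('wrist',sys.argv[1])
q=s['ee_rot'];M=R.from_quat([q[1],q[2],q[3],q[0]]).as_matrix()
c=ctrl.calibration('wrist');K=np.array(c['camera_matrix']);T=np.array(c['tool_from_camera'])
def wr(px,z):  # px col,row
    d=M@T[:3,:3]@np.linalg.inv(K)@[px[0],px[1],1.]; o=M@T[:3,3]+s['eef_pos']
    return o+d*(z-o[2])/d[2]
hsv=cv2.cvtColor(im,cv2.COLOR_RGB2HSV)
m=cv2.inRange(hsv,(5,170,90),(20,255,255))
n,l,st,ce=cv2.connectedComponentsWithStats(cv2.morphologyEx(m,cv2.MORPH_CLOSE,np.ones((7,7))))
for i in range(1,n):
    if st[i,4]>200:
        cs=cv2.findContours((l==i).astype('uint8'),0,2)[0][0]
        ap=cv2.approxPolyDP(cs,8,True)[:,0]
        print(st[i],'cen',ce[i].round(1),wr(ce[i],68).round(1)); print(ap.tolist(),[wr(p,68).round(1).tolist() for p in ap])
print(s['eef_pos'],s['time_s'])
print([(np.round(d['point']),round(d['confidence'],2)) for d in ctrl.recognise('blue_pad_top','wrist')])
E
python3 w.py w1.png
```

```text
[  0  68  21  25 411] cen [ 8.9 80.8] [ 320.6 -456.6   68. ]
[[0, 69], [0, 88], [20, 91], [13, 69]] [[309.4, -461.8, 68.0], [326.4, -467.5, 68.0], [330.7, -448.7, 68.0], [310.4, -449.2, 68.0]]
[ 25 140  27  61 293] cen [ 38.3 170.3] [ 411.  -454.1   68. ]
[[25, 140], [49, 200]] [[378.4, -458.5, 68.0], [444.9, -452.1, 68.0]]
[239 178  37  28 925] cen [256.7 191.2] [ 452.8 -223.2   68. ]
[[273, 179], [241, 179], [240, 204], [274, 203]] [[440.5, -204.6, 68.0], [437.8, -238.9, 68.0], [466.1, -242.7, 68.0], [467.9, -205.2, 68.0]]
[ 415  212   44   34 1043] cen [436.6 228.5] [513.  -23.5  68. ]
[[454, 217], [416, 221], [418, 239], [457, 237]] [[500.3, -5.5, 68.0], [501.9, -47.4, 68.0], [524.5, -43.5, 68.0], [525.5, 0.7, 68.0]]
[ 432.14090801 -221.91981093  230.77009518] 2.4
[(array([193., 258.]), 0.78)]
```

View pics/w1.png

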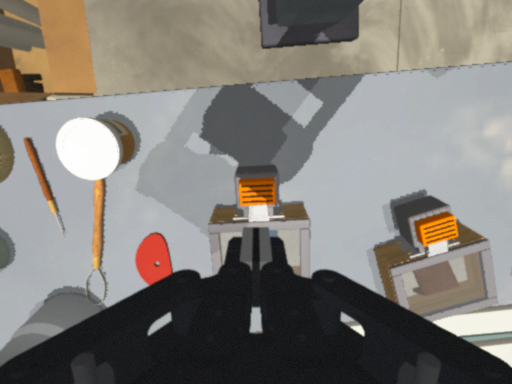

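The wrist view shows the pad at (row 191, col 257), which gives (453,-223). That matches the other cameras, and the lid's front edge is parallel to the image rows, so the yaw is right. I'll aim 6 mm off the pad centre, away from the lid.

Emit:
move_arm(targets=[[[0,0.25,0,0.025,0,0,0],[0,0.25,0,0.025,0,0,0],[0,0.25,0,0.025,0,0,0],[0,0.25,0,0.025,0,0,0],[0,0,0,0,0,0,0]]])

```text
time_s: 3.0
eef_pos: [445.2, -216.3, 78.0]
ee_rot: [0.704, 0.027, 0.709, -0.024]
force: [-0.5, 0.1, 1.2]
grip_width: -0.001
```

```bash
python3 w.py w2.png; python3 - <<'E'
from h import *
im=cap('scene','s2.png');cap('side','sd2.png')
a=cv2.imread('pics/s2.png')[200:320,210:350];b=cv2.imread('pics/sd2.png')[110:230,240:380]
cv2.imwrite('pics/c2.png',cv2.resize(np.hstack([a,b]),None,fx=2.8,fy=2.8,interpolation=2))
E
```

```text
[ 211  221   69   54 1178] cen [233.9 236.9] [ 444.9 -229.2   68. ]
[[277, 222], [216, 223], [216, 274], [243, 226], [279, 236]] [[437.5, -204.1, 68.0], [435.6, -238.4, 68.0], [468.2, -242.0, 68.0], [438.5, -223.4, 68.0], [446.2, -203.4, 68.0]]
[ 445.16338873 -216.29777048   78.04927475] 3.0
[(array([232., 226.]), 0.67)]
```

View pics/w2.png

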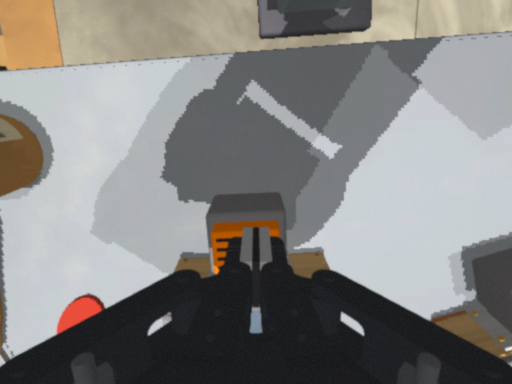

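View pics/c2.png

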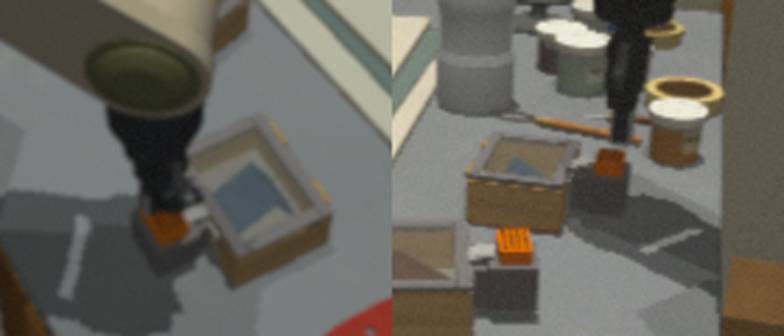

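TCP is at (445,-216,78) and the pad centre at about (452.5,-222.5), so I'll shift y by -6 mm and press in small steps.

Emit:
move_arm(targets=[[[0,0,-0.04,0,0,0,0],[0,0.04,0,0,0,0,0],[0,0,0,0,0,0,0]]])

```text
time_s: 3.5
eef_pos: [446.1, -225.2, 75.1]
ee_rot: [0.707, 0.026, 0.707, -0.026]
force: [-1.0, 0.4, 0.1]
grip_width: 0.002
```

Emit:
move_arm(targets=[[[0,0.02,0,0,0,0,0],[0,0.02,0,0,0,0,0],[0,0.02,0,0,0,0,0],[0,0,0,0,0,0,0]]])

```text
time_s: 3.9
eef_pos: [446.4, -225.1, 66.1]
ee_rot: [0.707, 0.025, 0.707, -0.025]
force: [-1.0, 0.2, 1.5]
grip_width: 0.001
```

Emit:
move_arm(targets=[[[0,0.013,0,0,0,0,0],[0,0.013,0,0,0,0,0],[0,0.007,0,0,0,0,0],[0,0,0,0,0,0,0]]])

```text
time_s: 4.3
eef_pos: [446.4, -225.1, 61.3]
ee_rot: [0.707, 0.025, 0.707, -0.025]
force: [-1.1, 0.9, 3.8]
grip_width: -0.003
```

```bash
cat > c.py <<'E'
from h import *
import sys
cap('scene','t1.png');cap('side','t2.png')
a=cv2.imread('pics/t1.png')[190:310,210:350];b=cv2.imread('pics/t2.png')[110:230,240:380]
cv2.imwrite('pics/'+sys.argv[1],cv2.resize(np.hstack([a,b]),None,fx=2.8,fy=2.8,interpolation=2))
s=ctrl.sense();print(s['time_s'],s['eef_pos'],s['force'])
E
python3 c.py c3.png
```

```text
4.4 [ 446.40147467 -225.1365211    61.42603988] [-0.83720464  1.18639149  4.3541067 ]
```

View pics/c3.png

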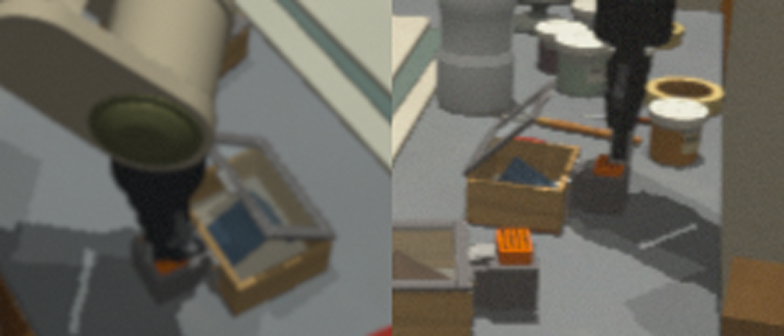

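The lid is opening, already about 40° up in both views. I'll hold until it's fully up, then retreat away from the lid and up.

Emit:
move_arm(targets=[[[0,0,0,0,0,0,0],[0,0,0,0,0,0,0],[0,0,0,0,0,0,0],[0,0,0,0,0,0,0],[0,0,0,0,0,0,0]]])

```text
time_s: 4.9
eef_pos: [446.4, -225.1, 61.4]
ee_rot: [0.707, 0.025, 0.707, -0.025]
force: [-1.3, 1.2, 4.1]
grip_width: 0.001
```

Emit:
move_arm(targets=[[[0,0,0,0,0,0,0],[0,0,0,0,0,0,0],[0,0,0,0,0,0,0],[0,0,0,0,0,0,0],[0,0,0,0,0,0,0]]])

```text
time_s: 5.4
eef_pos: [446.4, -225.1, 61.3]
ee_rot: [0.707, 0.025, 0.707, -0.025]
force: [-0.2, 1.1, 2.8]
grip_width: -0.004
```

Emit:
move_arm(targets=[[[0,-0.1,0,0,0,0,0],[0,-0.2,0,-0.1,0,0,0],[0,-0.2,0,-0.2,0,0,0],[0,-0.2,0,-0.2,0,0,0],[0,0,0,0,0,0,0]]])

```text
time_s: 5.9
eef_pos: [370.6, -220.4, 169.2]
ee_rot: [0.708, 0.024, 0.705, -0.027]
force: [-0.1, -0.6, 0.1]
grip_width: -0.0
```

```bash
python3 c.py c4.png; python3 -c "
import cv2,numpy as np
a=cv2.imread('pics/t1.png');b=cv2.imread('pics/t2.png')
cv2.imwrite('pics/f4.png',cv2.resize(np.hstack([a[110:320,170:370],b[110:320,170:370]]),None,fx=2,fy=2))"
```

```text
6.0 [ 371.62112909 -220.0005354   166.40669814] [0.57965421 1.04617323 0.08340731]
```

View pics/f4.png

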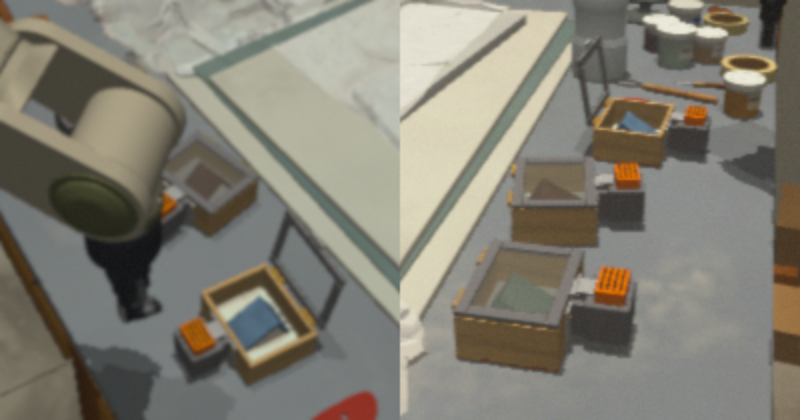

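The blue lid stands upright, the brown and green lids are shut, and the gripper is clear. I'll check the lid angle against the projection.

```bash
python3 - <<'E'
from h import *
y=-0.075; u=np.array([np.cos(y),np.sin(y),0]);v=np.array([-np.sin(y),np.cos(y),0])
pad=np.array([453,-222.5,57.]); h=pad+u*(38+96)
for c,f in(('scene','t1'),('side','t2')):
    im=cv2.imread(f'pics/{f}.png'); im=cv2.resize(im,None,fx=4,fy=4,interpolation=2)
    for a,col in((1.4,(0,0,255)),(1.57,(0,255,255)),(1.75,(0,255,0))):
        pts=[]
        for s in(-60,60):
            for t in(0,96): pts.append(proj(c,h+v*s+t*(-u*np.cos(a)+np.array([0,0,np.sin(a)]))))
        q=[(int(4*p[1]+2),int(4*p[0]+2)) for p in pts]
        for i,j in((0,1),(1,3),(3,2)): cv2.line(im,q[i],q[j],col,1)
    r,k=proj(c,h); r=int(4*r);k=int(4*k)
    cv2.imwrite(f'pics/o_{c}.png',im[max(r-260,0):r+140,max(k-200,0):k+190])
a=cv2.imread('pics/o_scene.png');b=cv2.imread('pics/o_side.png');cv2.imwrite('pics/o.png',np.hstack([a,b]))
E
```

```text
(no output)
```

View pics/o.png

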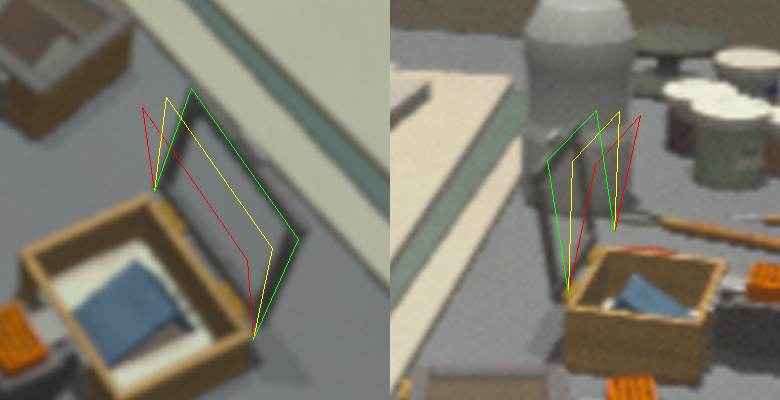

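The green overlay (1.75 rad) matches the lid in both views, so it's fully open. I'm handing the job in.

```bash
python3 -c "
from rig import ctrl
s=ctrl.sense();print(s['time_s'],s['dq'].round(3),s['force'].round(2));print(ctrl.finish_job())"
```

```text
6.0 [ 0.013  0.045 -0.002  0.001 -0.002  0.   ] [0.58 1.05 0.08]
the job is handed in; nothing more can be done
None
```

The blue tile's case is open and the job is handed in, at 6.0 s on the robot's clock. I pressed its orange pad about 7 mm down with the shut fingers, and the force never read over about 4.5 N. I held still while the lid swung up, then backed the gripper away from it.

- **Lid angle:** a model of the lid drawn over the last scene and side pictures fits the 1.75 rad stop best, so it is fully open. The fit is a few millimetres off, which is within calibration error.
- **Other cases:** the green and brown lids look shut in the last pictures. The arm hides part of that area in the scene view, but both lids show clearly in the side view.
- **Gripper:** at hand-in it was clear of everything, about 80 mm away from the pad and 100 mm above it, with no contact force.
- **Disagreements:** the cameras' first estimates of the pad differed by up to 10 mm in y, and the close wrist view settled it. The final sideways correction went 3 mm too far but stayed well on the pad.

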